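Open the tea sifter's access panel

TASK

The tasting room's sample sifter needs cleaning: turn both winged quarter-turn fasteners on its access panel all the way round to unlocked while the panel is still shut, then swing the panel gently all the way open, past upright until it stays leaning back on its stop, and let go. Do not turn the round speed dial, and leave the cups, bowls and other things around and on the sifter where they are.

Things in the scene. Friction and masses are not known exactly. Their poses are not given: they have to be found in the camera images.
- case: the sample sifter, a fixed grey painted case: 230 mm deep (x from -0.12 to 0.11), 430 mm wide (y from -0.26 to 0.17), flat top 90 mm above the table. Origin at table height below the middle of the panel's width; x points from its front edge to the hinge (away from the robot), y to its left, z up. Yaw within about 0.3 of the world's. Bolted down
- panel (a joint): hinge of the access panel, an aluminium plate 160 mm (x) by 270 mm (y), 6 mm thick, lying on the case's top: 0 = shut, grows as its front edge rises, towards the far side; upright at 1.571, stop at 1.8 = fully open. Weighs about 0.45 kg with its fasteners; a stiff friction hinge (0.4 N m) keeps it wherever it is left; lifting takes about 6 N upwards at the handle
- panel_hinge (a point): middle of the panel's hinge axis, at (0.07, 0, 0.09) m in the case's frame; the axis runs along the case's y. This point does not move. Its orientation turns with the panel
- panel_handle (a point): middle of the bar handle, a round steel bar 10 mm in diameter, 76 mm long, parallel to the hinge, on two posts at its ends; 42 mm above the panel's top face. In the panel's frame (origin at panel_hinge, shut) it is at (-0.148, 0, 0.048) m; 12 mm from the panel's front edge; midway between the two fasteners, which are 90 mm to its left and right and 23 mm nearer the hinge. Fingers pinching the bar can stay pointing down while the bar turns between them
- left_cam (a joint): hinge joint of the left (+y) quarter-turn fastener: 0 = locked, wing lying parallel to the bar handle (panel's y); grows as it is turned anticlockwise seen from above, up to a stop at 1.571 = unlocked, wing pointing at the hinge (panel's x). Held by light friction (about 0.08 N m), it stays where left. Up to 1.05 its tongue catches under the case and the panel cannot lift. It starts between 0 and 0.3
- left_cam_grip (a point): on the axis of the left (+y) fastener, at the middle height to pinch its wing: 36 mm above the case's top and 30 mm above the panel's top face. The dark steel wing is a bar 40 mm long, 12 mm thick and 36 mm tall (its top 12 mm above this point), on a disc 32 mm across and 6 mm thick. Panel shut, the point is at (-0.055, +0.09, 0.126) m in the case's frame. Its orientation turns with the fastener: y along the wing, z up out of the panel
- right_cam (a joint): hinge joint of the right (-y) quarter-turn fastener: 0 = locked, wing lying parallel to the bar handle (panel's y); grows as it is turned anticlockwise seen from above, up to a stop at 1.571 = unlocked, wing pointing at the hinge (panel's x). Held by light friction (about 0.08 N m), it stays where left. Up to 1.05 its tongue catches under the case and the panel cannot lift. It starts between 0 and 0.3
- right_cam_grip (a point): on the axis of the right (-y) fastener, at the middle height to pinch its wing: 36 mm above the case's top and 30 mm above the panel's top face. The dark steel wing is a bar 40 mm long, 12 mm thick and 36 mm tall (its top 12 mm above this point), on a disc 32 mm across and 6 mm thick. Panel shut, the point is at (-0.055, -0.09, 0.126) m in the case's frame. Its orientation turns with the fastener: y along the wing, z up out of the panel
- dial_mark (a point): white mark on the round speed dial (36 mm across, 18 mm tall, turns easily), 14 mm from its axis. The dial sits on the case's top at (-0.055, -0.20) m in the case's frame, 110 mm to the right of the right fastener; leave it alone
- bowl_a: white ceramic tasting bowl, 90 mm across, 50 mm tall, standing beside the sifter's right (-y) end; not part of the job, origin at its underside's centre
- bowl_b: white ceramic tasting bowl, 90 mm across, 50 mm tall, elsewhere on the table; not part of the job, origin at its underside's centre
- mug_a: white ceramic mug, 68 mm across, 75 mm tall, standing beside the sifter's left (+y) end; not part of the job, origin at its underside's centre
- mug_b: white ceramic mug, 68 mm across, 75 mm tall, elsewhere on the table; not part of the job, origin at its underside's centre
- tin: steel jar-shaped tea tin, 70 mm across, 90 mm tall, elsewhere on the table; not part of the job, origin at its underside's centre
- spoon: steel tasting spoon, 170 mm long, lying behind the sifter; not part of the job, origin at its underside's centre
- brush: small wooden-handled brush, 120 mm long, lying on the sifter's right (-y) top deck; not part of the job, origin at its underside's centre

How it is judged:
On the way, in this order (a step that is already met when the one before it is completed fails the run):
1. both fasteners turned fully to unlocked (past 1.38 of 1.571 rad) while the panel is still shut (below 0.1 rad) (value of joint each of left_cam, right_cam above 1.38 rad and value of joint panel below 0.1 rad), for 0.2 s.
2. the panel swung open past upright, to its stop (over 1.65 rad) (value of joint panel above 1.65 rad), for 0.2 s.
At the end, for the whole second after the job is handed in: the panel stays open at its stop (over 1.65 of 1.8 rad), at rest, and both fasteners are still at unlocked (over 1.38 of 1.571 rad) (value of joint each of left_cam, right_cam above 1.38 rad and value of joint panel above 1.65 rad and velocity of joint panel between -0.1 and 0.1 rad/s); the robot touches nothing.
It fails at once if a bowl, mug, tin, spoon or brush was knocked away (moved over 30 mm) (distance of any of bowl_a, bowl_b, mug_a, mug_b, tin, spoon, brush from where it was at the start of the episode above 0.03 m).
It fails at once if the round speed dial was turned (its mark moved over 5 mm) (distance of dial_mark from where it was at the start of the episode above 0.005 m).
It fails at once if the panel was flung or dropped (faster than 2.5 rad/s) (velocity of joint panel above 2.5 rad/s or velocity of joint panel below -2.5 rad/s).
It also fails if it takes over 64 s, if anything falls off the work surface, if the arm or the gripper's body presses on something with over 40 N, if the wrist force passes 120 N, or if a joint passes its speed limit or range.

ROBOT

A 7-joint arm with a two-finger parallel gripper is mounted at the origin on the work surface. World frame = base frame: x ahead of the robot, y to its left, z up, the work surface at z = 0. Lengths are in m, angles in rad, forces in N, time in s.
With the tool pointing down it reaches from about 0.425 to 0.925 m from the base axis. Payload 6.8 kg.
Tool frame: the origin (TCP) lies between the finger pads; the fingertips stand 17 mm ahead of it and the grasp point (between the pads) lies 2 mm behind it; z points along the fingers, x is the direction in which the jaws open and shut, and the axes are right-handed (so a half turn about z gives the same grasp; the last joint's range is limited). The gripper opens to 85 mm and grips with 20 to 120 N. Pads are 22 mm wide; open, the fingers measure 114 mm over their backs; the gripper's body (76 mm by 85 mm) begins 54 mm behind the grasp point. The pads swing forward as they close: fully open they stand 13 mm farther back than shut.
Start: joints at [-1.214, 0.477, 0.022, 1.555, -0.011, 1.109, -0.083], TCP at [0.303, 0.603, 0.248] pointing down, gripper open.
Joint ranges: [-2.96, 2.96], [-0.34, 2.1], [-1.41, 1.46], [0.24, 2.44], [-1.37, 4.51], [0.17, 1.92], [-2.96, 2.96]. Speed limits (rad/s): [2.39, 2.39, 3.14, 3.14, 3.14, 3.14, 3.14].

INTERFACE

Orientations are given as a unit quaternion [w, x, y, z].
In Python, from station import readout, read_camera, get_calibration, bot, models gives the robot as it stands.
- The arm moves only by the tool carry_out, never from a script. Its argument "deltas" is a list of rows, each a list of 2 entries, a list of its own where there are three numbers: the shift along the tool's x, y, z in cm, then the turn about the tool's z in degrees. A call has 1 to 10 rows; each row is the pose to reach, as a shift and turn from the pose measured when the call began, along the tool's axes at that moment; what a row does not reach only later rows make up. A row lasts 1/8 s, in which the tool goes at most 62.5 mm and 10.7 degrees, less where a joint would pass 70% of its speed; a pose out of reach is approached as far as the arm can. A call with a gripper value outside its range is refused whole. "hand" is the opening, from 0 (shut) to 1 (fully open), set as the call begins (left out, the last holds). The fingers move at their own pace and stop on an object; "newtons" is the grip in N (left out, the last holds). Time passes only in rows, so rows that repeat a pose let the fingers close. It gives the time, the measured TCP pose, the force and the opening at its end, in the units of the state.
- readout.get_obs(): the state, without advancing time (a new reading comes with each control period).
- read_camera(name): name is "scene" or "top" or "wrist"; returns the picture (400x640x3 uint8, red, green, blue); there is no depth.
- get_calibration(name): a dict with "fov_y" (degrees; the focal length in pixels is half the picture's height over the tangent of half this angle, whatever the lens; pixels are square), "cx", "cy" (the principal point, pixels), "world_from_camera" (4x4, takes a point from camera to world coordinates). Camera axes: x right, y down, z forward; pixel columns grow to the right and rows downward; lengths in m; the calibration is good to about 2 mm. A picture is of the moment at which its call begins: read the wrist's pose just before it. get_calibration takes no time and is no camera call; for the wrist camera it gives the pose at the moment of the call.
- bot.hand_in(): hands the job in, once; it reports no verdict.
Trained networks look in the newest picture that a camera, given by its name, has taken for a name from the list of things; names that differ only in an ending like _2 or _b are one class to them, and where a whole thing is asked for, a point or a joint stands for the part that bears it (a point fixed in the world has none). Each returns a list of dicts, best first, with "score" (0 to 1); they miss things now and then, are a little off and sometimes report something else, mostly with a low value. They report only what shows in the picture. A call takes as long as a camera call.
- models.spot_in(query, camera): "centre" ([row, column] in pixels, amid what is visible of it).
The state is a dict: "t": time; "q": joint angles; "joint_vel": joint speeds; "joint_torque": joint torques, N m; "eef_pos": TCP position; "tool_rot": TCP orientation; "contact_force": force on the tool from outside, world axes, zero at the start; "torque": the same for the moment, N m; "gripper_width": opening from 0.0 (shut) to 1.0 (fully open).
Only numpy, scipy, OpenCV 4.12 (cv2) and the standard library are available. Lean on these libraries where they do the work, as an engineer would, in place of code of your own. Each camera call takes 0.05 s, during which the arm holds its last target. There are 200 camera calls.

## Working session

There is one attempt and no reset: what is moved stays moved. The work goes in short steps, Python scripts to look and compute and a tool call to move; the robot and the scene stay as the last step left them, time stands still between calls to the robot, and variables do not carry over. Pictures are saved under pics/ and viewed, about 8 in all and at most 12, crops included, and the job is handed in when it is done.

Besides the shell and the picture viewer there is one more tool, called after "Call:" by a JSON object that holds its "method" and its "body", one argument or row to a line. carry_out: Moves the arm, as the interface text tells. Its arguments: {"type":"object","properties":{"deltas":{"type":"array"},"hand":{"type":"number"},"newtons":{"type":"number"}},"required":["deltas"]}

```bash
mkdir -p pics; cat > h.py <<'E'
import numpy as np, cv2
from station import readout, read_camera, get_calibration, bot, models
from scipy.spatial.transform import Rotation as R
def snap(c,fn=None):
    im=read_camera(c)
    if fn: cv2.imwrite('pics/'+fn,im[:,:,::-1])
    return im
def ray(c,row,col):
    k=get_calibration(c); f=200/np.tan(np.radians(k['fov_y'])/2); T=np.array(k['world_from_camera'])
    d=T[:3,:3]@np.array([(col-k['cx'])/f,(row-k['cy'])/f,1]); return T[:3,3],d
def at(c,rc,z):
    o,d=ray(c,*rc); return o+d*(z-o[2])/d[2]
def proj(c,p):
    k=get_calibration(c); f=200/np.tan(np.radians(k['fov_y'])/2); T=np.linalg.inv(np.array(k['world_from_camera']))
    q=T[:3,:3]@np.asarray(p)+T[:3,3]; return q[1]/q[2]*f+k['cy'],q[0]/q[2]*f+k['cx']
def rot():
    o=readout.get_obs(); q=o['tool_rot']; return o,R.from_quat([q[1],q[2],q[3],q[0]])
E
python3 - <<'E'
from h import *
a=snap('scene','s1.png');b=snap('top','t1.png')
for n,z in [('left_cam_grip',.126),('panel_handle',.138),('dial_mark',.108),('panel',.093),('case',.09),('mug_a',.04),('bowl_a',.03),('tin',.05),('brush',.1)]:
  for c in ('top','scene'):
    for d in models.spot_in(n,c)[:2]: print(n,c,round(d['score'],2),np.round(d['centre']),at(c,d['centre'],z).round(3))
o,r=rot();print(o['t'],o['eef_pos'],r.as_matrix().round(3))
E
```

```text
left_cam_grip top 0.67 [234. 245.] [0.491 0.196 0.126]
left_cam_grip scene 0.58 [203. 393.] [0.5   0.202 0.126]
panel_handle top 0.88 [225. 275.] [0.518 0.099 0.138]
panel_handle scene 0.93 [204. 367.] [0.56  0.129 0.138]
dial_mark top 0.49 [220. 373.] [ 0.541 -0.215  0.108]
dial_mark top 0.26 [232. 165.] [0.501 0.459 0.108]
dial_mark scene 0.39 [182. 326.] [ 0.465 -0.081  0.108]
dial_mark scene 0.27 [257. 348.] [0.792 0.169 0.108]
panel top 0.8 [224. 275.] [0.528 0.106 0.093]
panel scene 0.77 [208. 367.] [0.523 0.113 0.093]
case top 0.72 [223. 274.] [0.531 0.109 0.09 ]
case scene 0.9 [217. 359.] [0.582 0.111 0.09 ]
case scene 0.69 [181. 326.] [ 0.438 -0.097  0.09 ]
mug_a top 0.96 [216. 202.] [0.564 0.359 0.04 ]
mug_a top 0.61 [242. 295.] [0.475 0.042 0.04 ]
mug_a scene 0.89 [247. 428.] [0.566 0.358 0.04 ]
mug_a scene 0.68 [248. 466.] [0.515 0.471 0.04 ]
bowl_a top 0.97 [198. 171.] [0.627 0.473 0.03 ]
bowl_a top 0.81 [220. 373.] [ 0.552 -0.226  0.03 ]
bowl_a scene 0.93 [272. 460.] [0.623 0.48  0.03 ]
bowl_a scene 0.74 [197. 281.] [ 0.539 -0.245  0.03 ]
tin top 0.7 [214. 459.] [ 0.57  -0.514  0.05 ]
tin scene 0.75 [181. 220.] [ 0.574 -0.511  0.05 ]
brush top 0.59 [214. 344.] [ 0.561 -0.124  0.1  ]
brush top 0.59 [225. 274.] [0.525 0.106 0.1  ]
1.0 [0.30259231 0.60339334 0.24833006] [[ 0.448  0.894  0.   ]
 [ 0.894 -0.448  0.   ]
 [ 0.    -0.    -1.   ]]
```

View pics/t1.png

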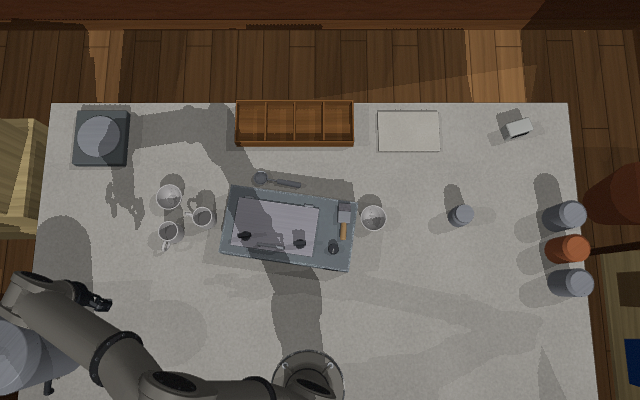

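View pics/s1.png

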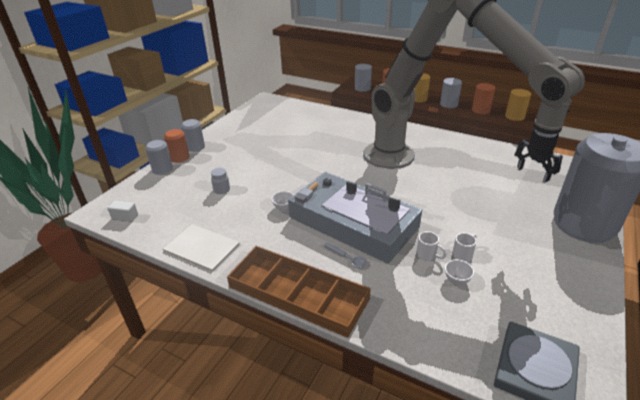

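The top view shows the wings at about (236,244) and (243,300), with the handle between them and the dial at (247,333). The case yaw is about -0.14. I'm moving above the panel for a wrist view.

Call:
{"method": "carry_out", "body": {
  "deltas": [
    [[-37.9,34.3,-8],71],
    [[-37.9,34.3,-8],71],
    [[-37.9,34.3,-8],71],
    [[-37.9,34.3,-8],71],
    [[-37.9,34.3,-8],71],
    [[-37.9,34.3,-8],71],
    [[-37.9,34.3,-8],71],
    [[-37.9,34.3,-8],71],
    [[-37.9,34.3,-8],71],
    [[-37.9,34.3,-8],71]
  ],
  "hand": 1
}}

```text
t: 2.25
eef_pos: [0.4395, 0.1103, 0.3286]
tool_rot: [-0.0, 0.998, -0.068, 0.0]
contact_force: [-0.4, 1.5, 0.9]
gripper_width: 1.0
```

```bash
python3 - <<'E'
from h import *
o,r=rot();print(o['t'],o['eef_pos'],o['q'],r.as_matrix().round(3))
snap('wrist','w1.png'); print(np.round(get_calibration('wrist')['world_from_camera'],3))
for n,z in [('left_cam_grip',.126),('panel_handle',.138),('dial_mark',.108)]:
    for d in models.spot_in(n,'wrist')[:3]: print(n,round(d['score'],2),np.round(d['centre']),at('wrist',d['centre'],z).round(3))
E
```

```text
2.25 [0.43954117 0.1102903  0.32862084] [-0.85032343  0.00554806  0.47666298  1.98038818 -0.00344867  1.15534466
 -0.50781139] [[ 0.991 -0.135  0.001]
 [-0.135 -0.991  0.001]
 [ 0.001 -0.001 -1.   ]]
[[ 0.991 -0.128 -0.034  0.449]
 [-0.132 -0.957 -0.257  0.175]
 [ 0.     0.259 -0.966  0.453]
 [ 0.     0.     0.     1.   ]]
left_cam_grip 0.9 [ 95. 352.] [0.487 0.203 0.126]
panel_handle 0.61 [153. 381.] [0.512 0.137 0.138]
dial_mark 0.55 [307. 341.] [ 0.446 -0.075  0.108]
dial_mark 0.2 [121. 486.] [0.643 0.156 0.108]
```

View pics/w1.png

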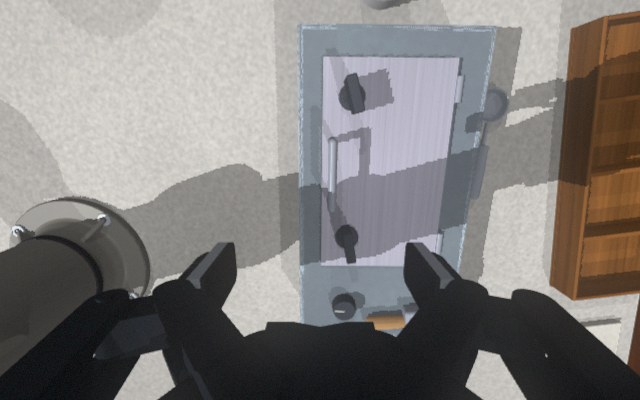

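```bash
python3 - <<'E'
from h import *
from scipy.optimize import least_squares
P=[((-.148,.038,.143),(137,332)),((-.148,-.038,.143),(193,333)),((-.055,.09,.138),(92,354)),((-.055,-.09,.138),(243,347)),
((-.09,.135,.096),(57,322)),((-.09,-.135,.096),(267,322)),((.07,.135,.096),(56,459)),((.07,-.135,.096),(266,441)),((-.12,.17,.09),(26,300)),((.11,.17,.09),(26,494))]
def w(p,l): 
    c,s=np.cos(p[2]),np.sin(p[2]); return np.array([p[0]+c*l[0]-s*l[1],p[1]+s*l[0]+c*l[1],l[2]])
# handle is at -.148+.07 in case
P[0]=((-.078,.038,.138),(137,333));P[1]=((-.078,-.038,.138),(193,333))
f=lambda p:np.concatenate([np.array(proj('wrist',w(p,l)))-m for l,m in P])
s=least_squares(f,[.55,.11,-.14],loss='soft_l1',f_scale=2);p=s.x;print(p.round(4),f(p).reshape(-1,2).round(1).tolist())
np.save('case.npy',p)
for n,l in [('L',(-.055,.09,.126)),('R',(-.055,-.09,.126)),('H',(-.078,0,.138))]: print(n,w(p,l).round(4))
for a,b in [((74,350),(113,357)),((226,343),(262,351))]:
    v=at('wrist',a,.138)-at('wrist',b,.138); print(np.linalg.norm(v).round(3),'joint',np.arctan2(v[1],v[0])-np.pi/2-p[2])
E
```

```text
[ 0.5323  0.1073 -0.13  ] [[6.0, -0.2], [15.9, -1.0], [0.8, 1.2], [6.7, 3.3], [-1.6, -0.2], [-0.8, -0.6], [-0.6, 1.0], [0.2, -6.0], [-2.9, -4.3], [-2.9, 2.3]]
L [0.4894 0.2037 0.126 ]
R [0.466  0.0252 0.126 ]
H [0.4549 0.1174 0.138 ]
0.04 joint 0.21911909965782386
0.049 joint 0.22708471891652685
```

Two handle and right-wing rows disagree because my readings merged the bar and disc. The rest fits within a few mm, and the wings read about 0.22 rad. I'm approaching the left wing.

Call:
{"method": "carry_out", "body": {
  "deltas": [
    [[3.7,-9.9,6],-12.5],
    [[3.7,-9.9,12],-12.5],
    [[3.7,-9.9,14],-12.5],
    [[3.7,-9.9,14],-12.5],
    [[3.7,-9.9,17],-12.5],
    [[3.7,-9.9,20.4],-12.5],
    [[3.7,-9.9,20.4],-12.5],
    [[3.7,-9.9,20.4],-12.5]
  ]
}}

```text
t: 3.45
eef_pos: [0.4892, 0.2065, 0.126]
tool_rot: [-0.001, 0.999, 0.044, 0.001]
contact_force: [-0.0, -0.8, -0.2]
gripper_width: 0.997
```

```bash
python3 - <<'E'
from h import *
snap('wrist','w2.png');o,r=rot();print(o['t'],o['eef_pos'],o['contact_force'],np.degrees(r.as_euler('zyx')))
E
```

```text
3.5 [0.48931353 0.20659909 0.12610773] [0.57124472 0.45119799 0.2689454 ] [-5.05351918e+00  1.19772221e-01 -1.79903898e+02]
```

View pics/w2.png

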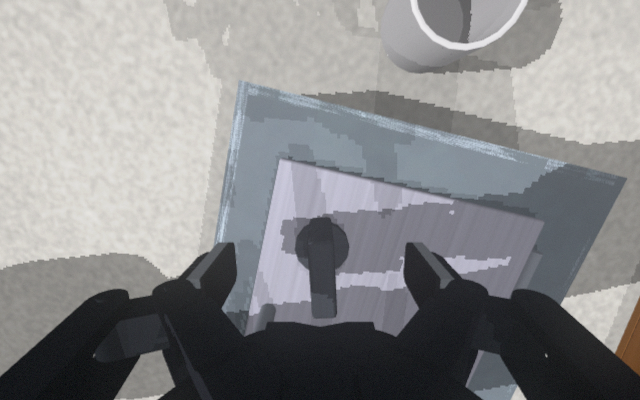

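The wing sits between the fingers, centred (col ~322) and aligned. Now closing.

Call:
{"method": "carry_out", "body": {
  "deltas": [
    [[0,0.3,0.2],0],
    [[0,0.3,0.2],0],
    [[0,0.3,0.2],0],
    [[0,0.3,0.2],0],
    [[0,0.3,0.2],0],
    [[0,0.3,0.2],0]
  ],
  "hand": 0,
  "newtons": 40
}}

```text
t: 4.25
eef_pos: [0.4904, 0.2036, 0.1244]
tool_rot: [-0.001, 0.999, 0.044, 0.002]
contact_force: [3.4, -0.5, -0.5]
gripper_width: 0.135
```

Call:
{"method": "carry_out", "body": {
  "deltas": [
    [[0,0,0],-10],
    [[0,0,0],-20],
    [[0,0,0],-30],
    [[0,0,0],-40],
    [[0,0,0],-50],
    [[0,0,0],-60],
    [[0,0,0],-70],
    [[0,0,0],-78],
    [[0,0,0],-80],
    [[0,0,0],-80]
  ]
}}

```text
t: 5.5
eef_pos: [0.4899, 0.2029, 0.1243]
tool_rot: [0.0, 0.739, 0.674, 0.001]
contact_force: [-2.3, -2.0, 4.2]
gripper_width: 0.135
```

```bash
python3 - <<'E'
from h import *
o,r=rot();m=r.as_matrix();print(o['t'],o['eef_pos'],o['contact_force'],o['torque'],np.degrees(np.arctan2(m[1,0],m[0,0])),o['q'])
E
```

```text
5.5 [0.48994977 0.202928   0.12431746] [-2.30009438 -1.9738644   4.23643241] [-0.59307856  0.57818876 -1.21990233] 84.7851543450992 [-0.54321222  0.39901065  0.04067481  2.01417363 -0.02417183  0.72627464
  0.99208169]
```

Call:
{"method": "carry_out", "body": {
  "deltas": [
    [[0,0,0],0],
    [[0,0,0],0],
    [[0,0,-4],0],
    [[0,0,-9],0],
    [[-5,-0.2,-9],10],
    [[-11,-0.4,-9],20],
    [[-17,-0.7,-9],30],
    [[-17.9,-0.7,-9],40],
    [[-17.9,-0.7,-9],50],
    [[-17.9,-0.7,-9],60]
  ],
  "hand": 0.45
}}

```text
t: 6.75
eef_pos: [0.4665, 0.0253, 0.214]
tool_rot: [-0.0, 0.977, 0.212, 0.001]
contact_force: [0.2, 0.0, 0.0]
gripper_width: 0.447
```

```bash
python3 - <<'E'
from h import *
o,r=rot();m=r.as_matrix();print(o['t'],o['eef_pos'],np.degrees(np.arctan2(m[1,0],m[0,0])))
d=m.T@(np.array([.4665,.025,.124])-o['eef_pos'])*100;print(d)
snap('wrist','w3.png')
E
```

```text
6.75 [0.46653336 0.02527615 0.21398612] 24.48457791664058
[-0.03996106  0.02623796  8.99852792]
```

View pics/w3.png

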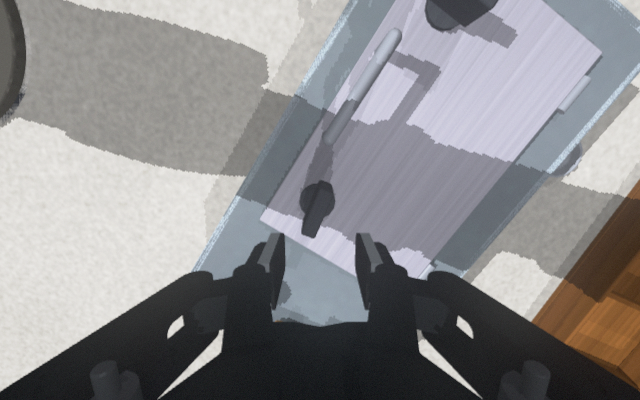

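The right wing is centred at about (316,210), tilted ~17° from the jaws. The dial is well clear.

Call:
{"method": "carry_out", "body": {
  "deltas": [
    [[0,0,0],9],
    [[0,0,0],17.5],
    [[0,0,3],17.5],
    [[0,0,6],17.5],
    [[0,0,9],17.5],
    [[0,0,9],17.5],
    [[0,0,9],17.5]
  ],
  "hand": 0.9
}}

```text
t: 7.68
eef_pos: [0.4674, 0.0257, 0.1247]
tool_rot: [-0.001, 0.998, 0.058, 0.002]
contact_force: [-0.3, 0.5, -0.6]
gripper_width: 0.906
```

```bash
python3 - <<'E'
from h import *
o,r=rot();m=r.as_matrix();print(o['t'],o['eef_pos'],o['contact_force'],np.degrees(np.arctan2(m[1,0],m[0,0])))
snap('wrist','w4.png')
E
```

```text
7.675 [0.46735073 0.02572244 0.12474505] [-0.26976372  0.50292978 -0.61163533] 6.695597229462971
```

View pics/w4.png

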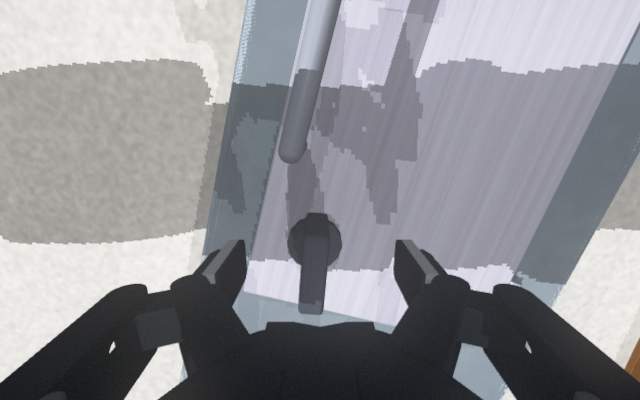

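Wing is ~2.5 mm to the tool's -x side; adjusting and closing.

Call:
{"method": "carry_out", "body": {
  "deltas": [
    [[-0.25,0.1,0],1.5],
    [[-0.25,0.1,0],1.5],
    [[-0.25,0.1,0],1.5],
    [[-0.25,0.1,0],1.5],
    [[-0.25,0.1,0],1.5],
    [[-0.25,0.1,0],1.5]
  ],
  "hand": 0
}}

```text
t: 8.48
eef_pos: [0.4645, 0.0243, 0.1253]
tool_rot: [-0.001, 0.999, 0.045, 0.001]
contact_force: [-3.4, -1.3, 8.0]
gripper_width: 0.133
```

Call:
{"method": "carry_out", "body": {
  "deltas": [
    [[0,0,0],-10],
    [[0,0,0],-20],
    [[0,0,0],-30],
    [[0,0,0],-40],
    [[0,0,0],-50],
    [[0,0,0],-60],
    [[0,0,0],-70],
    [[0,0,0],-78],
    [[0,0,0],-80],
    [[0,0,0],-80]
  ]
}}

```text
t: 9.72
eef_pos: [0.4647, 0.0246, 0.1254]
tool_rot: [-0.0, 0.738, 0.675, 0.002]
contact_force: [0.1, 1.4, 1.8]
gripper_width: 0.137
```

```bash
python3 - <<'E'
from h import *
o,r=rot();m=r.as_matrix();print(o['t'],o['eef_pos'],o['contact_force'],o['torque'],np.degrees(np.arctan2(m[1,0],m[0,0])),o['q'])
E
```

```text
9.725 [0.46473254 0.0245691  0.12542748] [0.11615017 1.43474108 1.80082412] [ 0.68110695  0.10111652 -1.02357467] 84.95237755510428 [-1.81898926e-01  3.07431800e-01 -4.16611377e-03  2.15607133e+00
 -1.59446387e-03  6.74790179e-01  1.29807050e+00]
```

Both fasteners are at their stops (about 1.0–1.2 N·m wrist moment each). I refined the case from the two grips: yaw -0.140, fastener spacing 180.5 mm (180 expected). I'm going to the handle at about (0.4545, 0.117).

Call:
{"method": "carry_out", "body": {
  "deltas": [
    [[0,0,0],0],
    [[0,0,0],0],
    [[0,0,-4],0],
    [[0,0,-9],0],
    [[4,-0.8,-9],10],
    [[9.1,-1.8,-9],20],
    [[9.1,-1.8,-9],30],
    [[9.1,-1.8,-9],40],
    [[9.1,-1.8,-9],50],
    [[9.1,-1.8,-9],60]
  ],
  "hand": 0.5
}}

```text
t: 10.98
eef_pos: [0.4544, 0.1164, 0.2155]
tool_rot: [-0.001, 0.977, 0.213, 0.002]
contact_force: [0.1, 0.2, 0.2]
gripper_width: 0.502
```

Call:
{"method": "carry_out", "body": {
  "deltas": [
    [[0,0,0],10],
    [[0,0,0],20],
    [[0,0,0],30],
    [[0,0,0],33],
    [[0,0,0],33]
  ]
}}

```text
t: 11.6
eef_pos: [0.4542, 0.1162, 0.2154]
tool_rot: [-0.001, 0.997, -0.072, 0.001]
contact_force: [-1.0, 0.2, 0.4]
gripper_width: 0.499
```

```bash
python3 - <<'E'
from h import *
o,r=rot();m=r.as_matrix();print(o['t'],o['eef_pos'],np.degrees(np.arctan2(m[1,0],m[0,0])))
print(m.T@(np.array([.4545,.1172,.136])-o['eef_pos'])*100)
snap('wrist','w5.png')
E
```

```text
11.6 [0.45420876 0.11622481 0.21539533] -8.29806464205
[-2.74413873e-03 -8.52428769e-02  7.93972731e+00]
```

View pics/w5.png

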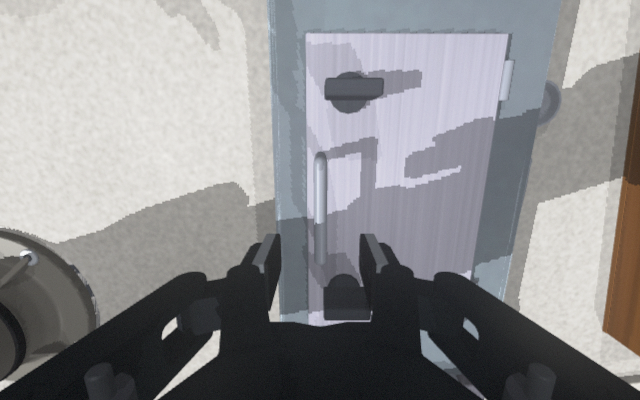

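Both wings now point at the hinge: left is horizontal at (354,88), right at (347,298). The bar is at col 320, centred between the pads, so I'm lowering and gripping.

Call:
{"method": "carry_out", "body": {
  "deltas": [
    [[0,0,4],0],
    [[0,0,7.9],0],
    [[0,0,7.9],0],
    [[0,0,7.9],0]
  ]
}}

```text
t: 12.15
eef_pos: [0.4551, 0.1165, 0.1374]
tool_rot: [-0.001, 0.997, -0.072, 0.002]
contact_force: [0.0, -0.8, 0.2]
gripper_width: 0.501
```

Call:
{"method": "carry_out", "body": {
  "deltas": [
    [[0,0,0],0],
    [[0,0,0],0],
    [[0,0,0],0],
    [[0,0,0],0],
    [[0,0,0],0]
  ],
  "hand": 0,
  "newtons": 40
}}

```text
t: 12.78
eef_pos: [0.4549, 0.117, 0.1388]
tool_rot: [-0.002, 0.997, -0.072, 0.002]
contact_force: [-5.5, 1.0, 9.7]
gripper_width: 0.095
```

```bash
python3 - <<'E'
from h import *
o,r=rot();m=r.as_matrix();print(o['t'],o['eef_pos'],o['contact_force'],o['gripper_width'],np.degrees(np.arctan2(m[1,0],m[0,0])))
f=lambda t:(.1556*(np.cos(.3136)-np.cos(.3136+t)),.1556*(np.sin(.3136+t)-np.sin(.3136)))
for t in np.arange(0,1.86,.06): print(round(t,2),*[round(100*v,1) for v in f(t)],end=' | ')
E
```

```text
12.775 [0.45485491 0.11701989 0.13876754] [-5.49176037  1.00005352  9.73763925] 0.09542562849036584 -8.237446981247611
0.0 0.0 0.0 | 0.06 0.3 0.9 | 0.12 0.7 1.7 | 0.18 1.1 2.6 | 0.24 1.6 3.4 | 0.3 2.1 4.2 | 0.36 2.6 4.9 | 0.42 3.2 5.6 | 0.48 3.9 6.3 | 0.54 4.6 6.9 | 0.6 5.3 7.5 | 0.66 6.1 8.1 | 0.72 6.8 8.6 | 0.78 7.7 9.0 | 0.84 8.5 9.4 | 0.9 9.4 9.8 | 0.96 10.2 10.1 | 1.02 11.1 10.3 | 1.08 12.1 10.5 | 1.14 13.0 10.7 | 1.2 13.9 10.7 | 1.26 14.8 10.8 | 1.32 15.8 10.7 | 1.38 16.7 10.6 | 1.44 17.6 10.5 | 1.5 18.5 10.3 | 1.56 19.4 10.1 | 1.62 20.3 9.7 | 1.68 21.2 9.4 | 1.74 22.0 9.0 | 1.8 22.8 8.5 | 1.86 23.6 8.0 |
```

Call:
{"method": "carry_out", "body": {
  "deltas": [
    [[0.3,0,-0.9],0],
    [[0.7,0,-1.7],0],
    [[1.1,0,-2.6],0],
    [[1.6,0,-3.4],0],
    [[2.1,0,-4.2],0],
    [[2.6,0,-4.9],0],
    [[3.2,0,-5.6],0],
    [[3.9,0,-6.3],0],
    [[4.6,0,-6.9],0],
    [[5.3,0,-7.5],0]
  ]
}}

```text
t: 14.02
eef_pos: [0.5045, 0.1097, 0.2144]
tool_rot: [-0.001, 0.997, -0.071, -0.002]
contact_force: [-12.2, 2.6, 6.6]
gripper_width: 0.099
```

```bash
cat > th.py <<'E'
from h import *
o,r=rot();m=r.as_matrix()
xa=np.array([.9902,-.1396]);h=np.array([.6011,.0965])
g=o['eef_pos']-.002*m[:,2]; u=(g[:2]-h)@xa; v=g[2]-.09
print(o['t'],'theta',np.arctan2(v,-u)-.3136,'r',np.hypot(u,v),'lat',(g[:2]-h)@np.array([.1396,.9902]),o['contact_force'],o['torque'],o['gripper_width'])
for t in [.6,1.2,1.5,1.7,1.78,1.8,1.82]:
    a=.3136+t; w=h-xa*.1556*np.cos(a); p=np.array([*w,.09+.1556*np.sin(a)])
    print(t,(m.T@(p-g)*100).round(2))
E
python3 th.py
```

```text
14.025 theta 0.6001876727259616 r 0.15957016475541436 lat -0.00043694276258974147 [-12.17790493   2.63215282   6.62533318] [ 0.62823459  2.8574921  -0.03895529] 0.0992518139806997
0.6 [ 0.24 -0.04  0.32]
1.2 [ 8.85 -0.08 -2.93]
1.5 [13.48 -0.09 -2.51]
1.7 [16.41 -0.1  -1.48]
1.78 [17.51 -0.1  -0.9 ]
1.8 [17.78 -0.1  -0.75]
1.82 [18.05 -0.1  -0.58]
```

Call:
{"method": "carry_out", "body": {
  "deltas": [
    [[0.9,0,-0.4],0],
    [[1.7,0,-0.8],0],
    [[2.6,0,-1.2],0],
    [[3.4,0,-1.6],0],
    [[4.3,0,-2.0],0],
    [[5.1,0,-2.3],0],
    [[6.0,0,-2.5],0],
    [[7.0,0,-2.7],0],
    [[7.9,0,-2.9],0],
    [[8.8,0,-2.9],0]
  ]
}}

```text
t: 15.28
eef_pos: [0.5933, 0.0967, 0.2461]
tool_rot: [-0.002, 0.997, -0.072, 0.0]
contact_force: [-5.2, 0.0, 12.9]
gripper_width: 0.101
```

```bash
python3 th.py; python3 -c "
from h import *
f=lambda t:(.1556*(np.cos(.3136)-np.cos(.3136+t)),.1556*(np.sin(.3136+t)-np.sin(.3136)))
snap('scene','s2.png')"
```

```text
15.275 theta 1.2079629111132308 r 0.15825850907224295 lat -0.0009391966153494691 [-5.21788083  0.04639064 12.86318095] [-0.02370051  1.28333829 -0.00582497] 0.10070766155702626
0.6 [-8.73 -0.05  3.49]
1.2 [-0.11 -0.09  0.27]
1.5 [ 4.52 -0.11  0.7 ]
1.7 [ 7.45 -0.11  1.75]
1.78 [ 8.55 -0.11  2.32]
1.8 [ 8.82 -0.11  2.48]
1.82 [ 9.08 -0.11  2.65]
```

```bash
python3 -c "
import cv2;i=cv2.imread('pics/s2.png')[60:300,230:510];cv2.imwrite('pics/s2c.png',cv2.resize(i,None,fx=2.4,fy=2.4))"
```

```text
(no output)
```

View pics/s2c.png

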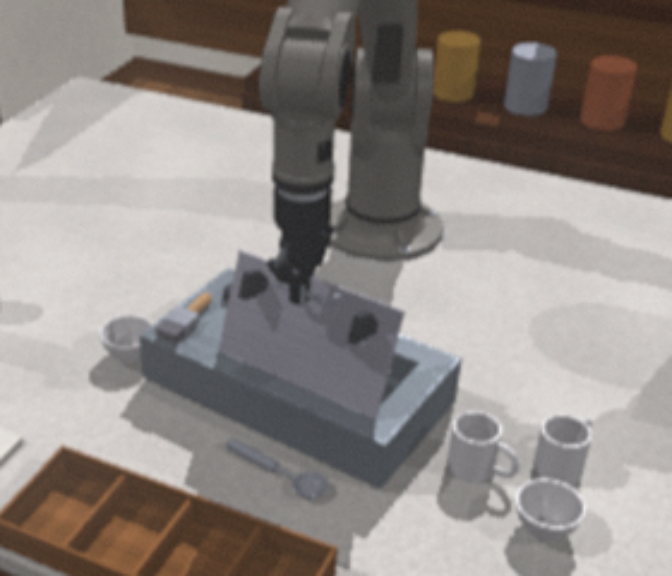

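The panel is following, and the bar is in the grip at about (300,290) in the crop. Everything else is undisturbed.

Call:
{"method": "carry_out", "body": {
  "deltas": [
    [[0.8,0,0.2],0],
    [[1.8,0,0.3],0],
    [[2.7,0,0.4],0],
    [[3.6,0,0.5],0],
    [[4.5,0,0.7],0],
    [[5.4,0,0.9],0],
    [[6.3,0,1.3],0],
    [[7.2,0,1.6],0],
    [[8.0,0,2.0],0],
    [[8.3,0,2.2],0]
  ]
}}

```text
t: 16.58
eef_pos: [0.6779, 0.0841, 0.2242]
tool_rot: [-0.002, 0.997, -0.072, 0.002]
contact_force: [-1.3, -0.1, 4.7]
gripper_width: 0.097
```

```bash
python3 th.py
```

```text
16.575 theta 1.7756835352671674 r 0.15682781616702546 lat -0.001524416123991534 [-1.25023447 -0.07710677  4.66587881] [-0.0659614   0.3521853  -0.00093821] 0.0973827217798803
0.6 [-17.28  -0.08   1.25]
1.2 [-8.66 -0.12 -1.94]
1.5 [-4.03 -0.14 -1.49]
1.7 [-1.1  -0.15 -0.44]
1.78 [-0.   -0.15  0.14]
1.8 [ 0.26 -0.15  0.3 ]
1.82 [ 0.53 -0.15  0.46]
```

Call:
{"method": "carry_out", "body": {
  "deltas": [
    [[0.3,0,0.3],0],
    [[0.4,0,0.4],0],
    [[0.4,0,0.4],0],
    [[0.3,0,0.3],0],
    [[0.3,0,0.3],0]
  ]
}}

```text
t: 17.2
eef_pos: [0.6807, 0.0837, 0.2224]
tool_rot: [-0.002, 0.997, -0.072, 0.002]
contact_force: [-5.2, -0.2, 11.3]
gripper_width: 0.102
```

Call:
{"method": "carry_out", "body": {
  "deltas": [
    [[0,0,0],0],
    [[0,0,0],0],
    [[0,0,0],0],
    [[0,0,-0.5],0],
    [[0,0,-1.5],0],
    [[0,0,-3],0],
    [[0,0,-5],0],
    [[0,0,-8],0],
    [[0,0,-12],0],
    [[0,0,-12],0]
  ],
  "hand": 0.25
}}

```text
t: 18.45
eef_pos: [0.6822, 0.0832, 0.3483]
tool_rot: [-0.003, 0.997, -0.072, 0.006]
contact_force: [-1.0, -0.2, 0.2]
gripper_width: 0.251
```

```bash
python3 - <<'E'
from h import *
o,r=rot();print(o['t'],o['eef_pos'],o['contact_force'],o['gripper_width'])
a=snap('scene')[60:300,230:510,::-1];b=snap('wrist')[:,:,::-1]
cv2.imwrite('pics/e.png',np.hstack([cv2.resize(a,(400,343)),cv2.resize(b,(400,343))]))
E
```

```text
18.45 [0.68219888 0.08323576 0.34833373] [-0.95210777 -0.24855213  0.22876479] 0.2512494475638353
```

View pics/e.png

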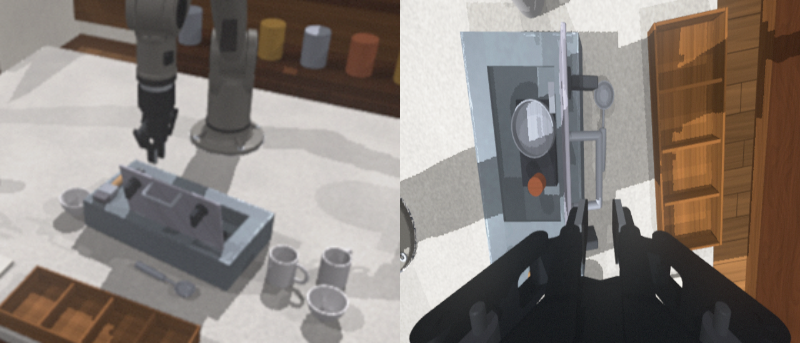

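```bash
python3 - <<'E'
from h import *
xa=np.array([.9902,-.1396]);ya=np.array([.1396,.9902]);h=np.array([.6011,.0965])
for t in (1.6,1.7,1.8):
    a=.3136+t; w=h-xa*.1556*np.cos(a)+ya*.02; e=h-xa*.16*np.cos(t)+ya*.09
    print(t,proj('wrist',[*w,.09+.1556*np.sin(a)]),proj('wrist',[*e,.09+.16*np.sin(t)]))
snap('wrist');print([d for d in models.spot_in('panel_handle','wrist')[:1]])
bot.hand_in()
E
```

```text
1.6 (np.float64(177.67302186369972), np.float64(284.1805568352551)) (np.float64(86.6024809851777), np.float64(213.25778640997197))
1.7 (np.float64(176.35899604606908), np.float64(301.6774995652668)) (np.float64(86.75906681536479), np.float64(235.6179285593404))
1.8 (np.float64(174.84257121156088), np.float64(317.5988458939873)) (np.float64(87.2021767835562), np.float64(257.8660733587742))
[{'centre': [154.4, 271.5], 'score': 0.77}]
the job is handed in; nothing more can be done
```

I turned both fasteners to unlocked with the panel shut, swung the panel back to its stop at about 0.5 rad/s, let go and lifted clear. The job is handed in at about t = 18.5 s; it reports no verdict.

**Fasteners:** each was turned until the jaws reached about 1.6 rad, where the wrist felt the stop. A picture taken before lifting the panel showed both wings pointing at the hinge. I did not measure their angle again after opening.

**Panel:** in the last wrist picture the handle bar is at about column 320. My projection puts it at 318 for 1.80 rad and 302 for 1.70 rad, so the panel is at its stop.

**Arm and surroundings:** the force on the tool after lifting was about 1 N, so the gripper was free. In the final picture the bowls, mugs, spoon and brush looked undisturbed. The dial and tin were not rechecked; the arm stayed well away from both.

**Disagreements:**
- The network put the handle centre at column 271, which does not match the bar I saw at 320. I took it to be the middle of the whole panel region rather than the bar.
- My first handle and right-wing pixel readings were off by up to 16 rows. I replaced them with positions measured from the two grips.

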